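# Drive a guide bush out of a screwdriving jig

## Task

The guide bush with the wide collar has to come out of the hinged plate of the small screwdriving jig: swing the plate over by its handle, all the way onto its rails, so that the collars hang over the catch tray, then drive that bush down out of its bore with the thick drift from the punch stand, so that it drops into the tray. Put the drift back upright in a hole of the stand, and leave the narrow-collar bush in its bore and the plate lying open.

Things in the scene. Friction and masses are not known exactly. Their poses are not given: they have to be found in the camera images.
- jig: screwdriving jig, fixed: navy base 190 x 112 x 8 mm, z up. Origin: centre of its underside. Hinge axis along its y, 55 mm over the origin. -x side: beige nest with a black module, under the closed plate. +x side: two aluminium rails along x at y = -45 and +45 mm, tops 48 mm above the worktop, on which the open plate lies; the catch tray is between them
- guide_plate (a joint): hinge of the aluminium guide plate, rad: 0 = closed, level over the nest; 3.14 = swung right over, level on the rails; growing values lift the free end. Plain hinge: past upright the plate falls towards the rails; lifting takes 1 to 2 N at the handle. Plate 14 mm thick (half above, half below the hinge axis), 98 mm wide along the hinge, its edge 70 mm from the axis
- plate_grip (a point): middle of the cross bar of the guide plate's bail handle, 118 mm from the hinge axis: steel bar, 10 mm diameter, along the hinge axis, straight for 58 mm, joined by a leg at each end (35 mm from the middle) to the plate's edge, 43 mm clear between edge and bar. Closed, it is 55 mm above the worktop on the jig's -x side; open, at the same height on the +x side
- bore_1 (a point): centre of a bore's mouth (14.4 mm, through the plate) on the plate face that is uppermost when closed and undermost when open; 46 mm from the hinge axis, at the jig's y = -22 mm. z points out of that face. With the plate open the drift enters at the other face, 14 mm above this point
- bore_2 (a point): the same for the second bore, at the jig's y = +22 mm
- catch_tray (a point): centre of the catch tray's rubber floor, 10 mm above the worktop, 49 mm from the hinge axis on the jig's +x side; the tray is 55 x 80 mm inside, between the rails, with lips 12 mm high at its ends
- wide_bush: steel guide bush to drive out, in either bore: shank 14 mm diameter x 12.5 mm, collar 26 x 4 mm, centre hole 5.6 mm, 30 g. Origin: on its axis where collar meets shank (at the bore's point when seated); z from shank to collar (down when the plate is open). Tight: 10 to 18 N to move it, drops free after about 9 mm. Shank end 1.5 mm inside the bore. Comes out on the collar side only
- narrow_bush: the other guide bush, the same but with a 19 mm collar, 4 mm high; it sits in the other bore and must stay
- punch_stand: beige punch stand, fixed to the worktop: block 36 x 100 x 36 mm, z up, origin at the centre of its underside. Two through holes, 12 mm diameter, on its y axis at y = -25 and +25 mm
- stand_hole_1 (a point): centre of the mouth of the stand's hole at y = -25 mm, 36 mm above the worktop
- stand_hole_2 (a point): the same for the hole at y = +25 mm
- drift: thick steel drift, standing in either hole of the stand: tip 10 mm diameter x 32 mm with a small chamfer, then a knurled round body 15 mm diameter x 66 mm whose shoulder rests on the stand; 98 mm in all, about 0.11 kg. Origin: centre of the tip's end (4 mm above the worktop in the stand); z along it towards the body (up)
- drift_tip (a point): centre of the end face of the drift's tip (the same point as its origin)
- pin_punch: slim pin punch in the other hole of the stand, not needed: tip 5 mm diameter (it would pass through the bush's centre hole), body 9 mm with a 16 mm flange, 98 mm long. Origin and axes as for the drift
There are look-alikes about, which are no part of the job. Of the things that look like the punch_stand, the larger one is meant.

How it is judged:
By the outcome, as a careful person would: the job done as asked, in the order asked, and still so for the second after the job is handed in, with the robot touching nothing.
It also fails if it takes over 67 s, if anything falls off the work surface, if the arm or the gripper's body presses on something with over 40 N, if the wrist force passes 120 N, or if a joint passes its speed limit or range.

## Robot

A 6-joint arm with a two-finger parallel gripper is mounted at the origin on a cart in front of the work surface, level with it; the furniture and walls round the work are solid. World frame = base frame: x ahead of the robot, y to its left, z up, the work surface at z = 0. Lengths are in m, angles in degrees, forces in N, time in s.
With the tool pointing down it reaches from about 0.375 to 0.825 m from the base axis. Payload 5.5 kg.
Tool frame: the origin (TCP) lies midway between the tips of the shut fingers; the grasp point (between the pads) lies 19 mm behind it; z points along the fingers, y is the direction in which the jaws open and shut (so a half turn about z gives the same grasp; the last joint's range is limited). The gripper opens to 85 mm and grips with 20 to 120 N. Pads are 22 mm wide; open, the fingers measure 114 mm over their backs; the gripper's body (76 mm by 85 mm) begins 54 mm behind the grasp point. The pads swing forward as they close: fully open they stand 13 mm farther back than shut.
Start: joints at [69.901, 17.962, -2.699, 69.339, 0, 90], TCP at [0.206, 0.563, 0.231] pointing down, gripper open.
Joint ranges: [-152.73, 152.73], [-39.44, 99.34], [-58.76, 71.6], [-118.89, 123.64], [-81.53, 83.1], [-180, 180]. Speed limits (degrees/s): [136.94, 136.94, 172.46, 180, 180, 180].

## Interface

Orientations are given as [roll, pitch, yaw] about the fixed x, y, z axes, in that order (R = Rz(yaw) Ry(pitch) Rx(roll)).
In Python, from rig import ctrl gives the robot as it stands.
- The arm moves only by the tool jog_arm, never from a script. Its arguments are lists of equal length, an entry for each row: "translation": the shift along the tool's x, y, z in mm, a list of three; "roll": the turn about the tool's z in degrees. A call has 1 to 5 rows; each row is the pose to reach, as a shift and turn from the pose commanded when the call began, along the tool's axes at that moment; what a row does not reach only later rows make up. A row lasts 1/12 s, in which the tool goes at most 41.7 mm and 7.16 degrees, less where a joint would pass 70% of its speed; a pose out of reach is approached as far as the arm can. A call with a gripper value outside its range is refused whole. "jaw" is the closure, from 0 (fully open) to 1 (shut), set as the call begins (left out, the last holds). The fingers move at their own pace and stop on an object; "force" is the grip in N (left out, the last holds). Time passes only in rows, so rows that repeat a pose let the fingers close. It gives the time, the measured TCP pose, the force and the opening at its end, in the units of the state.
- ctrl.get_state(): the state, without advancing time (a new reading comes with each control period).
- ctrl.read_camera(name): name is "side" or "top" or "wrist"; returns (picture, depth): 400x640x3 uint8, red, green, blue; 400x640 float32, m along the optical axis (not along the pixel's ray), 0 where there is no reading.
- ctrl.camera_info(name): a dict with "camera_matrix" (3x3 intrinsics, pixels), "rvec" (rotation vector, rad) and "tvec" (3), from world to camera coordinates, as OpenCV has them; the wrist camera has in their place "tool_from_camera" (4x4, takes a point from camera to tool coordinates, whose origin is the TCP and whose axes are the flange's). Camera axes: x right, y down, z forward; pixel columns grow to the right and rows downward; lengths in m; the calibration is good to about 2 mm. The wrist camera is an equidistant fisheye: a pixel r from the principal point sees the ray r / f radians off the axis. A picture is of the moment at which its call begins: read the wrist's pose just before it. camera_info takes no time and is no camera call.
- ctrl.finish_job(): hands the job in, once; it reports no verdict.
The state is a dict: "time": time; "joint_positions": joint angles; "joint_velocities": joint speeds; "joint_efforts": joint torques, N m; "tcp_pos": TCP position; "tool_rot": TCP orientation; "ft_force": force on the tool from outside, world axes, zero at the start; "moment": the same for the moment, N m; "opening": finger opening in m.
Only numpy, scipy, OpenCV 4.12 (cv2) and the standard library are available. Lean on these libraries where they do the work, as an engineer would, in place of code of your own. Each camera call takes 0.05 s, during which the arm holds its last target.

## Working session

There is one attempt and no reset: what is moved stays moved. The work goes in short steps, Python scripts to look and compute and a tool call to move; the robot and the scene stay as the last step left them, time stands still between calls to the robot, and variables do not carry over. Pictures are saved under pics/ and viewed, and the job is handed in when it is done.

Besides the shell and the picture viewer there is one more tool, called after ">>>" as name([rows], argument=value, ...), one row to a line, values as JSON. jog_arm: Moves the arm, as the interface text tells. Its arguments: {"type":"object","properties":{"translation":{"type":"array"},"roll":{"type":"array"},"jaw":{"type":"number"},"force":{"type":"number"}},"required":["translation","roll"]}

```bash
ls; mkdir -p pics; cat > h.py <<'E'
import numpy as np, cv2, json
from rig import ctrl
def grab(n,tag):
    s=ctrl.get_state(); im,d=ctrl.read_camera(n)
    cv2.imwrite(f'pics/{tag}.png',im[:,:,::-1]); np.save(f'pics/{tag}_d.npy',d)
    json.dump({k:np.array(v).tolist() for k,v in s.items()},open(f'pics/{tag}.json','w'))
    return s,im,d
E
python3 - <<'E'
from h import *
print(ctrl.get_state())
for n in ['side','top','wrist']:
    print(n,ctrl.camera_info(n)); grab(n,n+'0')
E
```

```text
pics
{'time': 0.0, 'joint_positions': array([ 6.99015451e+01,  1.80046283e+01, -2.75351376e+00,  6.93389098e+01,
        1.20880856e-03,  8.99996107e+01]), 'joint_velocities': array([-0.04664491, -0.13058736, -0.03146241,  0.00389965,  0.08188114,
       -0.01642517]), 'joint_efforts': array([ 1.15942621e-03, -5.39594078e+01,  3.39748907e+01,  1.93729671e-02,
       -1.09339485e-04, -1.07380447e-05]), 'tcp_pos': array([0.20597989, 0.56293384, 0.23043545]), 'tool_rot': array([-1.79902948e+02, -1.20946630e-03,  1.59901932e+02]), 'ft_force': array([ 0.24119101, -0.31204805, -0.76919721]), 'moment': array([-0.04348149, -0.04787779, -0.00591261]), 'opening': 0.08543419416574355}
side {'camera_matrix': array([[403.82010694,   0.        , 318.94355539],
       [  0.        , 403.82010694, 199.19165246],
       [  0.        ,   0.        ,   1.        ]]), 'rvec': array([ 2.15541157, -0.70172746,  0.33888315]), 'tvec': array([-0.46369243,  0.32120521,  0.55523482])}
top {'camera_matrix': array([[458.13033802,   0.        , 319.37496871],
       [  0.        , 458.13033802, 191.58648297],
       [  0.        ,   0.        ,   1.        ]]), 'rvec': array([ 2.17749658, -2.21923348,  0.09705169]), 'tvec': array([0.09623706, 0.64168591, 1.11110431])}
wrist {'camera_matrix': array([[309.70691629,   0.        , 319.24795774],
       [  0.        , 309.70691629, 198.23053604],
       [  0.        ,   0.        ,   1.        ]]), 'tool_from_camera': array([[-4.87251679e-04, -9.54780581e-01, -2.97310957e-01,
         7.51523362e-02],
       [ 9.99998649e-01, -9.31960146e-04,  1.35402487e-03,
         3.52648349e-04],
       [-1.56987861e-03, -2.97309895e-01,  9.54779745e-01,
        -1.42156862e-01],
       [ 0.00000000e+00,  0.00000000e+00,  0.00000000e+00,
         1.00000000e+00]])}
```

View pics/top0.png

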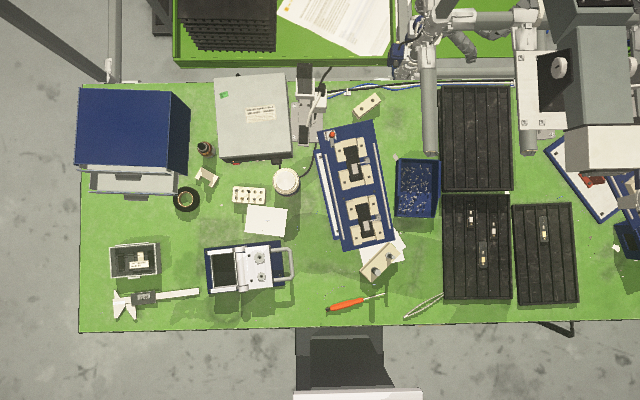

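View pics/side0.png

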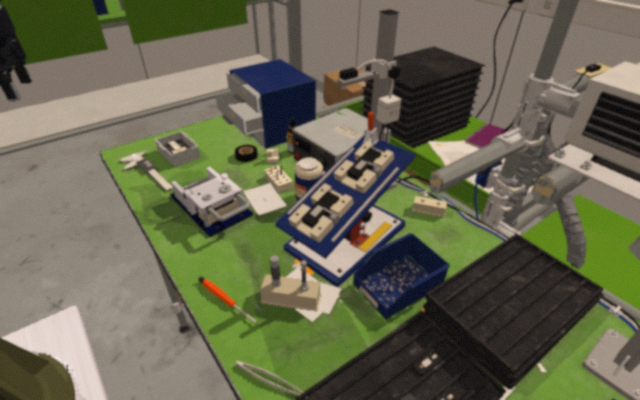

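View pics/wrist0.png

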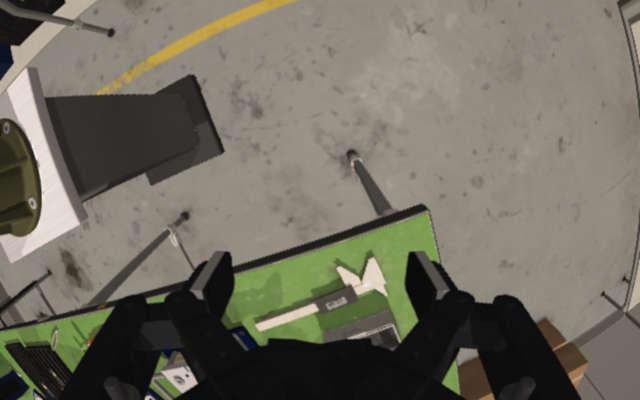

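```bash
python3 - <<'E'
import cv2
im=cv2.imread('pics/top0.png')
a=cv2.resize(im[225:310,190:310],None,fx=5,fy=5,interpolation=2); b=cv2.resize(im[230:300,340:420],None,fx=4,fy=4,interpolation=2)
cv2.imwrite('pics/c1.png',a); cv2.imwrite('pics/c2.png',b)
s=cv2.imread('pics/side0.png'); cv2.imwrite('pics/c3.png',cv2.resize(s[160:320,160:340],None,fx=4,fy=3.7,interpolation=2))
E
```

```text
(no output)
```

View pics/c1.png

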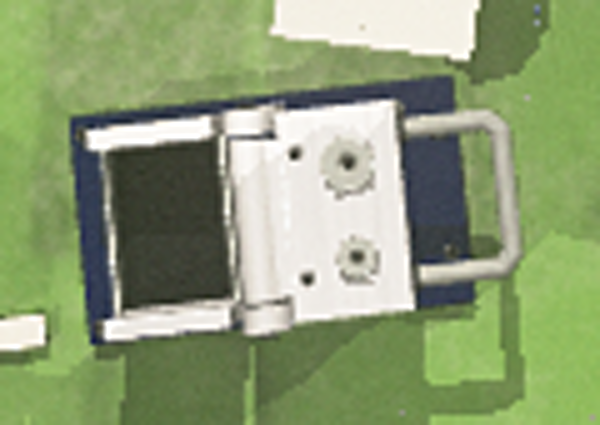

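View pics/c2.png

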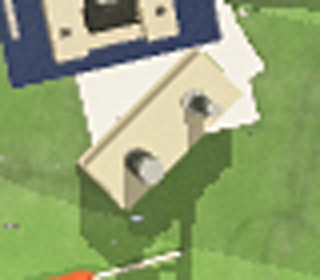

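View pics/c3.png

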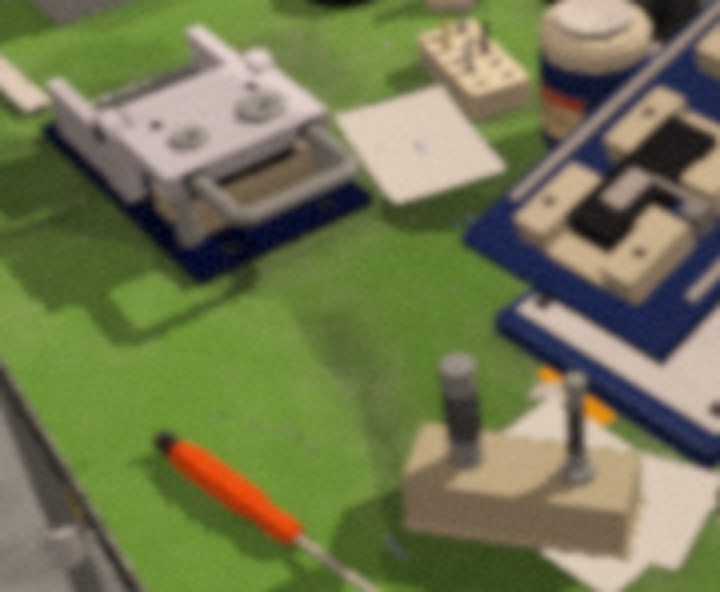

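The crops show the jig at top px (245,267), handle bar at (292,265), wide collar at (260,258), narrow at (261,277). The large stand is at (380,262), with the thick drift at (377,271) and the pin punch with its flange at (390,256).

Possible mix-ups:
- **Stand:** small block at (367,105), white block at (249,195). I choose the one at (380,262), which is larger and holds both punches.
- **Jig:** double-nest plate at (355,190). I choose (245,267), which has the hinge and bail.
- **Bush:** narrow collar at (261,277). I choose the wide one at (260,258).
- **Drift:** pin punch at (390,256). I choose (377,271).

```bash
cat >> h.py <<'E'
from scipy.spatial.transform import Rotation as R
def ray(name,u,v):
    ci=ctrl.camera_info(name);K=ci['camera_matrix'];Rm=cv2.Rodrigues(ci['rvec'])[0]
    d=Rm.T@np.linalg.inv(K)@np.array([u,v,1.]);o=-Rm.T@ci['tvec'];return o,d
def onz(name,u,v,z):
    o,d=ray(name,u,v);return o+d*(z-o[2])/d[2]
def wray(s,u,v):
    ci=ctrl.camera_info('wrist');K=ci['camera_matrix'];T=ci['tool_from_camera']
    x=np.array([u-K[0,2],v-K[1,2]])/K[0,0];r=np.hypot(*x)
    d=np.array([*(np.sin(r)*x/max(r,1e-9)),np.cos(r)])
    Rt=R.from_euler('xyz',s['tool_rot'],degrees=True).as_matrix()
    return np.array(s['tcp_pos'])+Rt@T[:3,3], Rt@T[:3,:3]@d
def wonz(s,u,v,z):
    o,d=wray(s,u,v);return o+d*(z-o[2])/d[2]
def wproj(s,p):
    ci=ctrl.camera_info('wrist');K=ci['camera_matrix'];T=ci['tool_from_camera']
    Rt=R.from_euler('xyz',s['tool_rot'],degrees=True).as_matrix()
    q=T[:3,:3].T@(Rt.T@(np.array(p)-s['tcp_pos'])-T[:3,3]); th=np.arctan2(np.hypot(q[0],q[1]),q[2]);a=q[:2]/np.hypot(q[0],q[1])
    return K[:2,2]+K[0,0]*th*a
def load(t): return json.load(open(f'pics/{t}.json'))
E
python3 - <<'E'
from h import *
def c(x,y): return 190+x/5-.4,225+y/5-.4
for n,(x,y),z in [('wide',(348,165),.066),('narrow',(357,258),.066),('barT',(490,118),.06),('barB',(510,272),.06),('bar',(506,194),.06),('hingeT',(248,122),.062),('hingeB',(268,318),.062),('basTL',(72,118),.008),('basTR',(452,78),.008),('basBL',(93,342),.008),('basBR',(473,303),.008),('plateTR',(398,100),.062),('plateBR',(414,308),.062)]:
    print(n,c(x,y),onz('top',*c(x,y),z).round(4))
def c(x,y): return 340+x/4-.4,230+y/4-.4
for n,(x,y),z in [('drift top',(151,168),.102),('pin top',(207,107),.102),('pin flange',(194,100),.04)]+[('st',p,.036) for p in [(82,163),(124,207),(196,52),(243,92)]]:
    print(n,c(x,y),onz('top',*c(x,y),z).round(4))
E
```

```text
wide (259.20000000000005, 257.6) [0.4882 0.229  0.066 ]
narrow (261.0, 276.20000000000005) [0.445  0.2253 0.066 ]
barT (287.6, 248.2) [0.5083 0.1626 0.06  ]
barB (291.6, 279.0) [0.4362 0.1543 0.06  ]
bar (290.8, 263.40000000000003) [0.4726 0.1556 0.06  ]
hingeT (239.2, 249.0) [0.5089 0.276  0.062 ]
hingeB (243.2, 288.20000000000005) [0.4177 0.2675 0.062 ]
basTL (204.0, 248.2) [0.5097 0.3707 0.008 ]
basTR (280.0, 240.2) [0.5255 0.1836 0.008 ]
basBL (208.2, 293.0) [0.4005 0.3608 0.008 ]
basBR (284.20000000000005, 285.20000000000005) [0.4151 0.1748 0.008 ]
plateTR (269.20000000000005, 244.6) [0.5177 0.2056 0.062 ]
plateBR (272.40000000000003, 286.20000000000005) [0.4207 0.1993 0.062 ]
drift top (377.35, 271.6) [ 0.4536 -0.0421  0.102 ]
pin top (391.35, 256.35) [ 0.4873 -0.0751  0.102 ]
pin flange (388.1, 254.6) [ 0.4868 -0.0783  0.04  ]
st (360.1, 270.35) [ 0.4502 -0.0101  0.036 ]
st (370.6, 281.35) [ 0.4234 -0.0348  0.036 ]
st (388.6, 242.6) [ 0.5153 -0.081   0.036 ]
st (400.35, 252.6) [ 0.4907 -0.1089  0.036 ]
```

```bash
cat >> h.py <<'E'
def to(x,y,z,yaw):
    s=ctrl.get_state();Rt=R.from_euler('xyz',s['tool_rot'],degrees=True).as_matrix()
    d=Rt.T@(np.array([x,y,z])-s['tcp_pos'])*1000
    r=-((yaw-s['tool_rot'][2]+180)%360-180)
    print('t',round(s['time'],2),'shift',d.round(1),'roll',round(r,2),'rows',np.linalg.norm(d)/41.7,'j6',s['joint_positions'][5].round(1))
E
python3 -c "
from h import *
to(.53,.17,.23,184.8)"
```

```text
t 0.15 shift [-439.3 -257.8    1. ] roll -24.9 rows 12.214589302620249 j6 90.0
```

>>> jog_arm([
  [-35,-20,0],
  [-70,-41,0],
  [-105,-62,0],
  [-140,-82,0],
  [-175,-103,0],
], roll=[-5,-10,-15,-20,-24.9], jaw=0.4)

```text
time: 0.57
tcp_pos: [0.3358, 0.405, 0.2311]
tool_rot: [-180.0, -0.0, -174.9]
ft_force: [1.0, -0.0, 0.1]
opening: 0.0511
```

```bash
python3 -c "
from h import *
to(.53,.17,.23,184.8)"
```

```text
t 0.57 shift [-172.6 -251.3    1.1] roll 0.29 rows 7.311739150707443 j6 45.3
```

>>> jog_arm([
  [-22,-32,0],
  [-44,-64,0],
  [-66,-96,0],
  [-88,-128,0],
  [-110,-160,0],
], roll=[0,0,0,0,0])

```text
time: 0.98
tcp_pos: [0.4589, 0.2546, 0.2312]
tool_rot: [-180.0, -0.0, -175.2]
ft_force: [0.9, 0.4, 0.4]
opening: 0.051
```

>>> jog_arm([
  [-22,-31,0],
  [-44,-63,0],
  [-62,-90,0],
  [-62,-90,0],
], roll=[0,0,0,0])

```text
time: 1.32
tcp_pos: [0.5305, 0.1674, 0.2309]
tool_rot: [-179.9, 0.1, -175.5]
ft_force: [0.7, 1.0, 0.7]
opening: 0.0514
```

```bash
python3 -c "
from h import *
s,i,d=grab('wrist','w1');print(s['tcp_pos'],s['tool_rot'],s['opening'],s['joint_velocities'].round(1))"
```

```text
[0.53048007 0.16744546 0.23087991] [-1.79874894e+02  6.22853109e-02 -1.75526028e+02] 0.051391148037430535 [ 4.1 -1.2 -1.9  0.9  3.2  4. ]
```

View pics/w1.png

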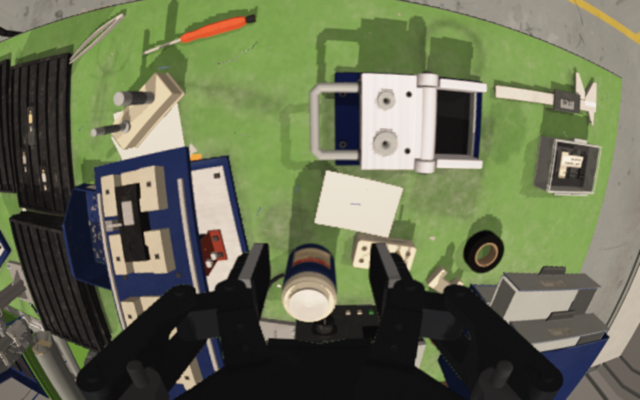

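```bash
python3 - <<'E'
import cv2
im=cv2.imread('pics/w1.png')
cv2.imwrite('pics/c4.png',cv2.resize(im[60:185,300:495],None,fx=4,fy=4,interpolation=2))
cv2.imwrite('pics/c5.png',cv2.resize(im[60:170,80:200],None,fx=5,fy=5,interpolation=2))
E
```

```text
(no output)
```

View pics/c4.png

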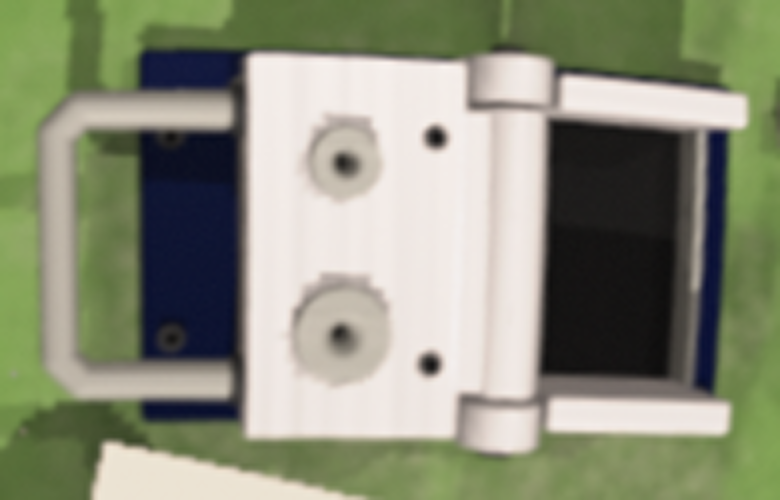

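View pics/c5.png

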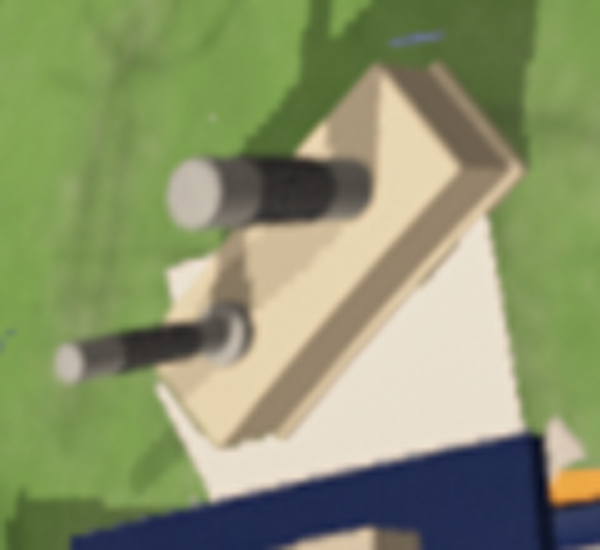

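The close crops confirm the choice: wide collar at wrist px (385,143), narrow collar at (386,100), bar middle at (314,121). The thick drift's top is at (119,98), and the pin punch with its flange is at (94,132).

```bash
python3 - <<'E'
from h import *
s=load('w1')
c=lambda x,y:(300+x/4-.4,60+y/4-.4)
W=wonz(s,*c(341,334),.066);N=wonz(s,*c(344,162),.066)
b1=wonz(s,*c(60,130),.0575);b2=wonz(s,*c(60,350),.0575)
h1=wonz(s,*c(514,120),.062);h2=wonz(s,*c(508,395),.062)
for n,p in dict(W=W,N=N,bm=(b1+b2)/2,b1=b1,b2=b2,hm=(h1+h2)/2).items():print(n,p.round(4))
for v in [W-N,b1-b2,h2-h1]:print(np.degrees(np.arctan2(v[1],v[0])),np.hypot(*v[:2]))
c=lambda x,y:(80+x/5-.4,60+y/5-.4)
D=wonz(s,*c(197,192),.102);P=wonz(s,*c(69,363),.102);print(D,P,np.hypot(*(D-P)[:2]))
E
```

```text
W [0.4881 0.2305 0.066 ]
N [0.4449 0.2266 0.066 ]
bm [0.4716 0.1582 0.0575]
b1 [0.4435 0.156  0.0575]
b2 [0.4997 0.1603 0.0575]
hm [0.4636 0.2752 0.062 ]
5.119902668644684 0.04346101570473912
-175.66856064154936 0.05631328176000345
6.026168604481534 0.07248168109944275
[ 0.4512874  -0.03879721  0.102     ] [ 0.48566626 -0.0758593   0.102     ] 0.05055199444620202
```

```bash
python3 -c "
from h import *
to(.4727,.157,.1,-175.1)"
```

```text
t 1.37 shift [ 56.9  -7.9 130.8] roll -0.37 rows 3.425965797505556 j6 13.2
```

>>> jog_arm([
  [29,-4,26],
  [57,-8,52],
  [57,-8,91],
  [57,-8,130],
  [57,-8,130],
], roll=[-0.4,-0.4,-0.4,-0.4,-0.4], jaw=0.55)

```text
time: 1.78
tcp_pos: [0.465, 0.1581, 0.0952]
tool_rot: [-179.9, -0.6, -174.7]
ft_force: [-2.1, -0.1, -0.7]
opening: 0.0384
```

```bash
python3 -c "
from h import *
s,i,d=grab('wrist','w2');print(s['tcp_pos'],s['joint_velocities'].round(1))
to(.4727,.157,.036,-175.1)"
```

```text
[0.46503842 0.15808817 0.09515174] [-0.1 -2.4  6.6  8.9 -0.2 -0.1]
t 1.83 shift [-6.  -2.1 62.3] roll 0.37 rows 1.5018457032406436 j6 13.5
```

View pics/w2.png

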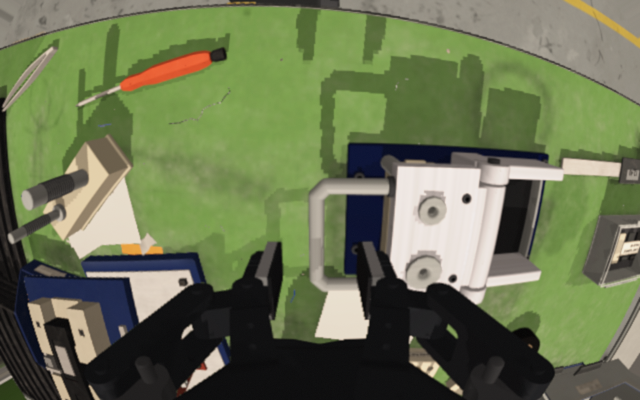

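```bash
python3 -c "
from h import *
s=load('w2');print(wproj(s,(.4728,.1561,.055)), wproj(s,np.array((.4728,.1561,.055))+.029*np.array([.9964,.0842,0])))
to(.4727,.157,.036,-175.1)"
```

```text
[314.86617004 236.9502542 ] [314.80088634 275.47950419]
t 1.83 shift [-6.  -2.1 62.3] roll 0.37 rows 1.5018457032406436 j6 13.5
```

>>> jog_arm([
  [-2,-1,20],
  [-2,-1,40],
  [-2,-1,54],
  [-2,-1,60],
  [-2,-1,60],
], roll=[0,0,0,0,0])

```text
time: 2.25
tcp_pos: [0.4737, 0.1589, 0.0419]
tool_rot: [180.0, -0.0, -174.8]
ft_force: [0.1, 0.8, -0.3]
opening: 0.0385
```

```bash
python3 -c "
from h import *
to(.4727,.157,.036,-175.1)"
```

```text
t 2.25 shift [ 1.1 -1.8  5.9] roll 0.33 rows 0.15007229272533487 j6 13.3
```

Settled. Final few mm down, then close with a light grip.

>>> jog_arm([
  [1,-1,3],
  [1,-2,5.5],
  [1,-2,5.5],
], roll=[0,0,0])

```text
time: 2.5
tcp_pos: [0.4732, 0.1563, 0.0365]
tool_rot: [180.0, 0.1, -174.8]
ft_force: [-0.1, -0.1, -0.1]
opening: 0.0382
```

>>> jog_arm([
  [0,0,0],
  [0,0,0],
  [0,0,0],
  [0,0,0],
  [0,0,0],
], roll=[0,0,0,0,0], jaw=1, force=25)

```text
time: 2.92
tcp_pos: [0.4729, 0.1567, 0.0362]
tool_rot: [180.0, 0.0, -174.8]
ft_force: [-1.9, 1.8, 3.8]
opening: 0.009
```

```bash
python3 -c "
from h import *
s,i,d=grab('wrist','w3');print(s['tcp_pos'],s['tool_rot'],s['opening'],s['ft_force'],s['joint_velocities'].round(1))"
```

```text
[0.47291746 0.15665157 0.03624846] [ 1.79951000e+02  3.80467083e-02 -1.74792189e+02] 0.008974951523318656 [-1.88289511  1.75792923  3.81347276] [ 0.   0.1  0.   0.  -0.   0. ]
```

View pics/w3.png

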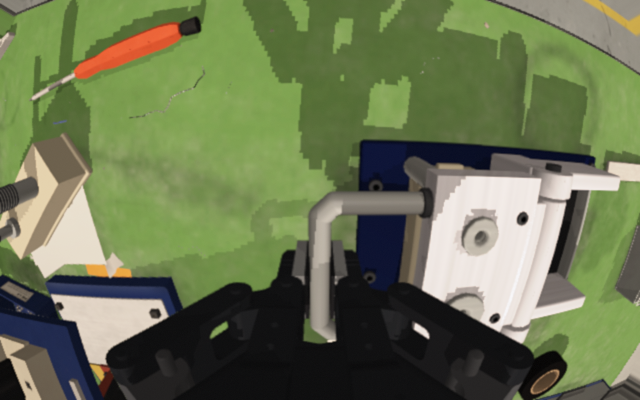

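>>> jog_arm([
  [0,0.3,-8.2],
  [0,1.1,-16.4],
  [0,2.6,-24.5],
  [0,5.8,-36.5],
  [0,10.2,-48],
], roll=[0,0,0,0,0])

```text
time: 3.38
tcp_pos: [0.4719, 0.1661, 0.0848]
tool_rot: [-179.9, 0.0, -174.8]
ft_force: [2.3, 2.4, -3.3]
opening: 0.0087
```

>>> jog_arm([
  [0,5.6,-11],
  [0,12.3,-21.4],
  [0,20.1,-31],
  [0,28.8,-39.7],
  [0,38.4,-47.5],
], roll=[0,0,0,0,0])

```text
time: 3.8
tcp_pos: [0.4688, 0.2018, 0.1332]
tool_rot: [-179.6, 0.1, -174.9]
ft_force: [1.7, -11.4, 10.8]
opening: 0.0091
```

>>> jog_arm([
  [0,10.4,-6.7],
  [0,21.4,-12.3],
  [0,32.9,-16.7],
  [0,44.9,-19.9],
  [0,57.1,-21.9],
], roll=[0,0,0,0,0])

```text
time: 4.22
tcp_pos: [0.4634, 0.2614, 0.1554]
tool_rot: [-179.9, 0.1, -174.8]
ft_force: [2.3, -0.6, -2.9]
opening: 0.0087
```

```bash
python3 -c "
from h import *
s,i,d=grab('side','s4');print(s['tcp_pos'],s['opening'],s['ft_force'])
cv2.imwrite('pics/s4c.png',cv2.resize(i[120:280,120:320,::-1],None,fx=3,fy=3))"
```

```text
[0.46341901 0.2613593  0.15535082] 0.008718993087608996 [ 2.34069633 -0.64560839 -2.88938679]
```

View pics/s4c.png

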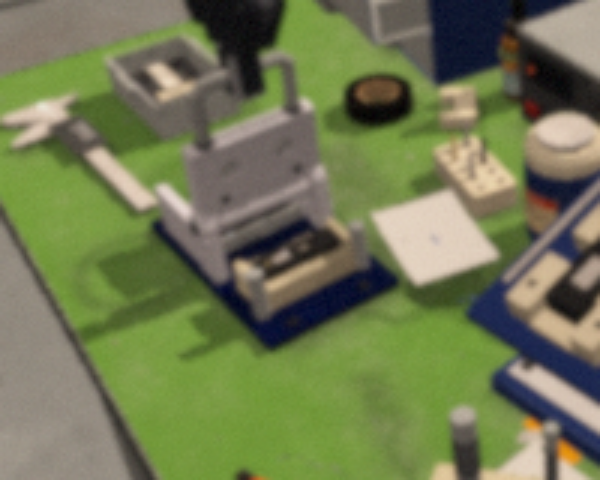

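The plate is nearly upright in the grip. I continue over.

>>> jog_arm([
  [0,12.3,-0.6],
  [0,24.6,0],
  [0,36.8,2],
  [0,48.8,5.2],
  [0,60.3,9.6],
], roll=[0,0,0,0,0])

```text
time: 4.68
tcp_pos: [0.4577, 0.3226, 0.1433]
tool_rot: [-180.0, 0.0, -174.8]
ft_force: [4.7, -1.6, 0.9]
opening: 0.0087
```

>>> jog_arm([
  [0,11,5.6],
  [0,21.4,12.3],
  [0,31,20.1],
  [0,39.7,28.8],
  [0,47.5,38.4],
], roll=[0,0,0,0,0])

```text
time: 5.1
tcp_pos: [0.453, 0.3698, 0.1041]
tool_rot: [-180.0, -0.0, -174.8]
ft_force: [3.1, -2.5, 1.4]
opening: 0.0087
```

>>> jog_arm([
  [0,6.7,10.4],
  [0,12.3,21.4],
  [0,16.7,32.9],
  [0,19.9,44.9],
  [0,21.9,57.1],
], roll=[0,0,0,0,0])

```text
time: 5.52
tcp_pos: [0.4509, 0.391, 0.0468]
tool_rot: [180.0, -0.0, -174.8]
ft_force: [2.0, -0.3, 1.5]
opening: 0.0088
```

>>> jog_arm([
  [0,0.5,6.1],
  [0,0.6,10],
  [0,0.6,12.3],
  [0,0.6,12.3],
], roll=[0,0,0,0])

```text
time: 5.85
tcp_pos: [0.4509, 0.3915, 0.0356]
tool_rot: [179.9, -0.1, -174.8]
ft_force: [-0.5, 3.1, -0.3]
opening: 0.0089
```

```bash
python3 -c "
from h import *
s,i,d=grab('side','s5');print(s['tcp_pos'],s['opening'],s['ft_force'])
cv2.imwrite('pics/s5c.png',cv2.resize(i[120:280,120:320,::-1],None,fx=3,fy=3))"
```

```text
[0.45085145 0.39153446 0.03556283] 0.00892806152609963 [-0.48153996  3.13147271 -0.25583819]
```

View pics/s5c.png

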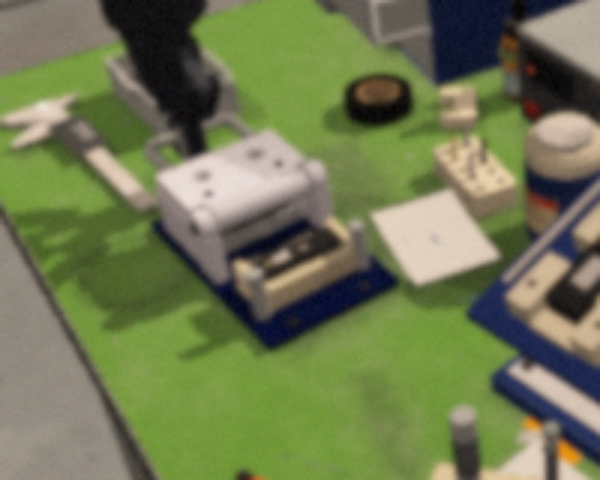

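The plate lies open on the rails. I release and rise.

>>> jog_arm([
  [0,0,0],
  [0,0,0],
  [0,0,0],
  [0,0,0],
], roll=[0,0,0,0], jaw=0.55)

```text
time: 6.23
tcp_pos: [0.4509, 0.3908, 0.0359]
tool_rot: [-180.0, -0.0, -174.8]
ft_force: [-0.1, -0.8, 0.7]
opening: 0.0387
```

>>> jog_arm([
  [0,0,-15],
  [0,0,-45],
  [0,0,-80],
  [-30,-15,-110],
  [-60,-30,-140],
], roll=[0,0,0,0,0])

```text
time: 6.65
tcp_pos: [0.5085, 0.3688, 0.1734]
tool_rot: [180.0, 0.0, -174.6]
ft_force: [0.1, 1.4, -0.6]
opening: 0.0389
```

>>> jog_arm([
  [-15,-30,0],
  [-15,-50,0],
  [-15,-50,0],
  [-15,-50,0],
  [-15,-50,0],
], roll=[0,0,0,0,0])

```text
time: 7.07
tcp_pos: [0.5281, 0.3203, 0.1712]
tool_rot: [180.0, -0.0, -174.8]
ft_force: [0.3, 0.5, -0.5]
opening: 0.0386
```

```bash
python3 -c "
from h import *
s,i,d=grab('wrist','w6');print(s['tcp_pos'],s['tool_rot'],s['ft_force'],s['joint_velocities'].round(1))
print(wproj(s,(.4805,.3217,.062)))"
```

```text
[0.52811582 0.32026422 0.17116328] [ 1.79990966e+02 -3.75108100e-02 -1.74810636e+02] [ 0.26454044  0.46880778 -0.50025548] [ 1.   0.2  0.1 -0.1  0.1 -0.1]
[325.89463511 138.72066949]
```

View pics/w6.png

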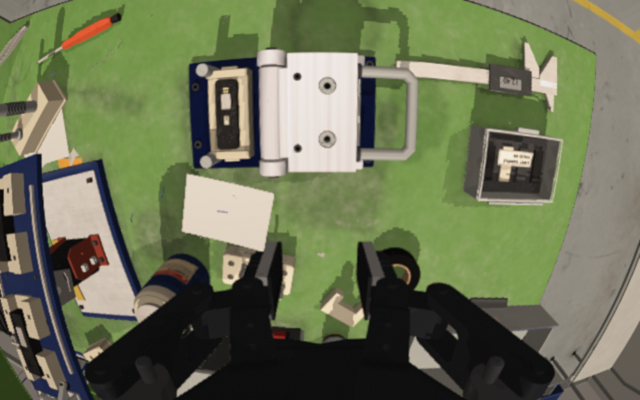

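```bash
python3 - <<'E'
from h import *
im=cv2.imread('pics/w6.png')
cv2.imwrite('pics/c6.png',cv2.resize(im[70:155,300:355],None,fx=7,fy=7,interpolation=2))
E
```

```text
(no output)
```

View pics/c6.png

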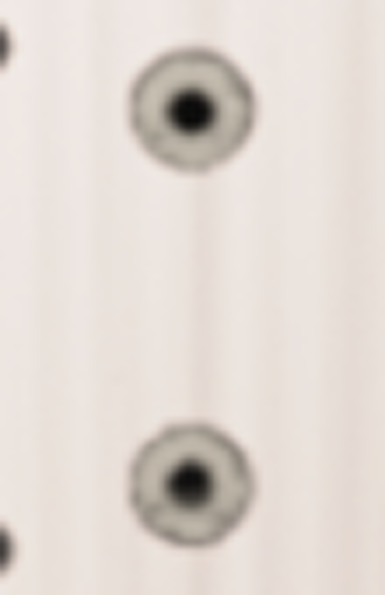

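```bash
python3 - <<'E'
from h import *
s=load('w6');c=lambda x,y:(300+x/7-.43,70+y/7-.43)
W=wonz(s,*c(191.5,485),.062);N=wonz(s,*c(191.5,109),.062)
print(W,N,np.degrees(np.arctan2((W-N)[1],(W-N)[0])),np.hypot(*(W-N)[:2]))
to(.50,-.04,.20,135)
E
```

```text
[0.48053269 0.32254523 0.062     ] [0.43698118 0.3184857  0.062     ] 5.3252892694587 0.043740294176107836
t 7.12 shift [  60.8 -356.6  -28.9] roll 50.24 rows 8.702709850879444 j6 26.0
```

>>> jog_arm([
  [5,-38,-6],
  [10,-76,-12],
  [15,-114,-18],
  [20,-152,-24],
  [25,-190,-28],
], roll=[7,14,21,28,35])

```text
time: 7.53
tcp_pos: [0.5203, 0.1284, 0.1997]
tool_rot: [180.0, 0.0, 150.0]
ft_force: [0.4, -0.6, -0.5]
opening: 0.0382
```

```bash
python3 -c "
from h import *
to(.495,-.083,.20,135)"
```

```text
t 7.53 shift [ -83.8 -195.7   -0.3] roll 15.0 rows 5.1056394805090735 j6 43.9
```

>>> jog_arm([
  [-16,-38,0],
  [-33,-76,0],
  [-50,-115,0],
  [-66,-153,0],
  [-80,-186,0],
], roll=[3,6,9,12,15])

```text
time: 7.95
tcp_pos: [0.4973, -0.0737, 0.1994]
tool_rot: [-180.0, 0.0, 135.1]
ft_force: [0.9, 0.0, -0.0]
opening: 0.0381
```

>>> jog_arm([
  [0,0,0],
  [0,0,0],
  [0,0,0],
  [0,0,0],
], roll=[0,0,0,0])

```text
time: 8.28
tcp_pos: [0.4981, -0.071, 0.1992]
tool_rot: [180.0, -0.0, 135.3]
ft_force: [0.1, -0.4, 0.1]
opening: 0.0385
```

```bash
python3 -c "
from h import *
s,i,d=grab('wrist','w7');print(s['tcp_pos'],s['tool_rot'],s['joint_velocities'].round(1))
print(wproj(s,(.4536,-.042,.102)))"
```

```text
[ 0.49805143 -0.0709584   0.1992428 ] [ 1.79987871e+02 -2.36727208e-02  1.35346370e+02] [ 0.5 -0.   0.  -0.  -0.2 -0. ]
[304.17328811 135.21756861]
```

View pics/w7.png

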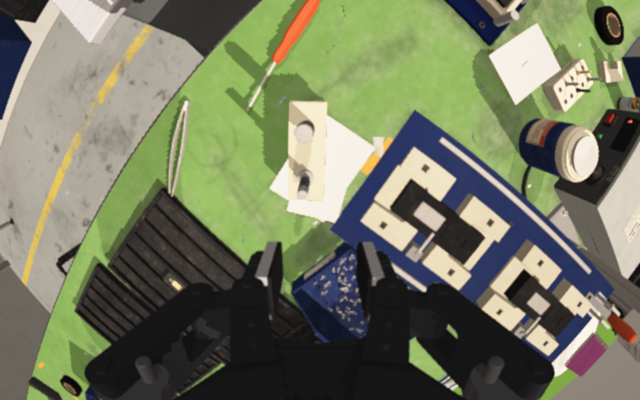

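```bash
python3 - <<'E'
from h import *
im=cv2.imread('pics/w7.png')
cv2.imwrite('pics/c7.png',cv2.resize(im[95:220,270:345],None,fx=6,fy=6,interpolation=2)[:,:,:])
E
```

```text
(no output)
```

View pics/c7.png

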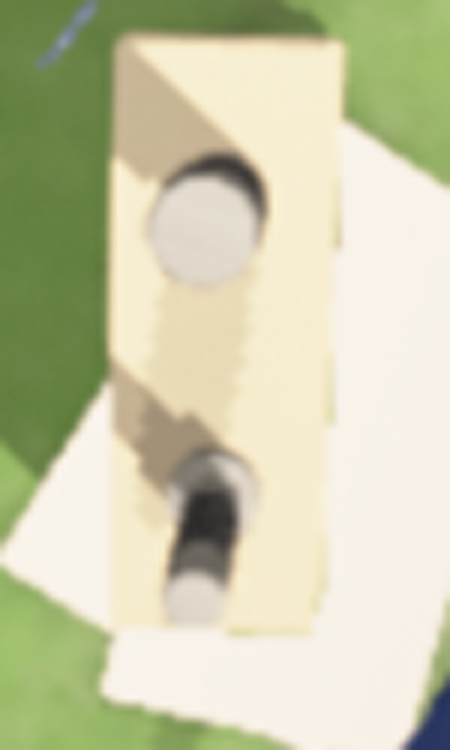

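```bash
python3 - <<'E'
from h import *
s=load('w7');c=lambda x,y:(270+x/6-.42,95+y/6-.42)
D=wonz(s,*c(205,229),.102);P=wonz(s,*c(194,597),.102)
print(D,P,np.hypot(*(D-P)[:2]),np.degrees(np.arctan2((D-P)[1],(D-P)[0])))
K=[wonz(s,*c(*p),.036) for p in [(118,38),(342,44),(312,632),(110,628)]]
print(np.round(K,4),np.mean(K,0))
for k in (0,1):
  v=K[k]-K[3-k];print(np.degrees(np.arctan2(v[1],v[0])),np.hypot(*v[:2]))
to(D[0],D[1],.12,135.5)
E
```

```text
[ 0.45200634 -0.04086594  0.102     ] [ 0.48566414 -0.07701508  0.102     ] 0.04939238700582688 132.95603470226496
[[ 0.4216 -0.0349  0.036 ]
 [ 0.4481 -0.01    0.036 ]
 [ 0.5156 -0.0834  0.036 ]
 [ 0.4906 -0.1077  0.036 ]] [ 0.46896808 -0.05899464  0.036     ]
133.42979186119072 0.10028111448179533
132.61684635570757 0.09981360414010798
t 8.33 shift [ 53.8 -11.   79.3] roll -0.14 rows 2.312816543541372 j6 36.5
```

```bash
python3 - <<'E'
from h import *
to(.4522,-.041,.125,133)
E
```

```text
t 8.33 shift [ 53.6 -11.   74.3] roll 2.36 rows 2.2119855180572667 j6 36.5
```

>>> jog_arm([
  [18,-4,10],
  [36,-8,30],
  [53,-11,52],
  [53,-11,74],
  [53,-11,74],
], roll=[1,2,2.3,2.3,2.3])

```text
time: 8.75
tcp_pos: [0.449, -0.0409, 0.1219]
tool_rot: [-179.8, -0.3, 133.1]
ft_force: [-1.1, -0.3, -0.1]
opening: 0.0386
```

>>> jog_arm([
  [0,0,0],
  [0,0,0],
], roll=[0,0])

```text
time: 8.92
tcp_pos: [0.4537, -0.0424, 0.1265]
tool_rot: [179.9, 0.1, 133.0]
ft_force: [0.3, -0.1, 0.4]
opening: 0.0384
```

```bash
python3 - <<'E'
from h import *
s,i,d=grab('wrist','w8')
to(.4522,-.041,.052,133)
print(s['joint_velocities'].round(1))
cv2.imwrite('pics/c8.png',cv2.resize(i[160:340,220:420,::-1],None,fx=3,fy=3))
E
```

```text
t 8.97 shift [ 2.7 -0.4 74.8] roll -0.05 rows 1.7944443817093305 j6 41.7
[-0.6 -0.4  0.9 -0.1 -0.  -0.1]
```

View pics/c8.png

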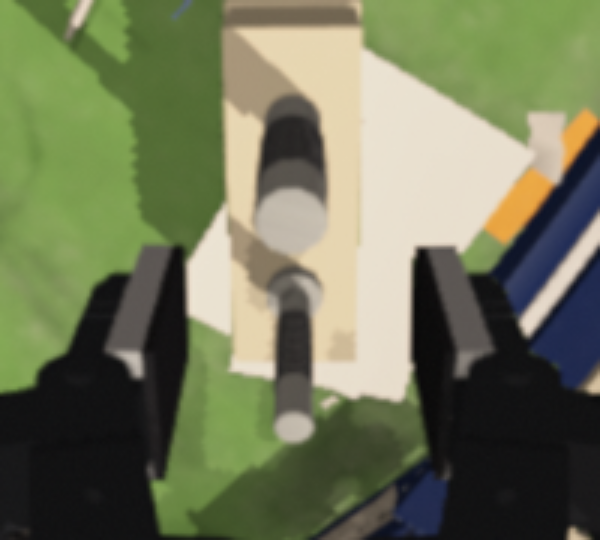

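```bash
python3 - <<'E'
from h import *
s=load('w8')
print(wonz(s,316.7,233,.102),wonz(s,220+97.5,160+142,.102))
E
```

```text
[ 0.45169479 -0.04119916  0.102     ] [ 0.48603094 -0.07757651  0.102     ]
```

>>> jog_arm([
  [1,0,20],
  [2,0,45],
  [2,0,65],
  [2,0,74],
  [2,0,74],
], roll=[0,0,0,0,0])

```text
time: 9.38
tcp_pos: [0.4506, -0.0415, 0.0505]
tool_rot: [-179.9, -0.1, 132.9]
ft_force: [-1.0, 0.4, 0.2]
opening: 0.0383
```

>>> jog_arm([
  [0,0,0],
  [0,0,0],
  [0,0,0],
], roll=[0,0,0])

```text
time: 9.63
tcp_pos: [0.4525, -0.0416, 0.0527]
tool_rot: [179.9, 0.1, 132.9]
ft_force: [-0.6, 0.5, 1.0]
opening: 0.0386
```

```bash
python3 - <<'E'
from h import *
to(.452,-.0411,.052,133)
print(ctrl.get_state()['tcp_pos'],ctrl.get_state()['ft_force'])
E
```

```text
t 9.63 shift [ 0.7 -0.   0.7] roll -0.1 rows 0.02528114338091104 j6 41.8
[ 0.45253256 -0.04162311  0.05274439] [-0.62186774  0.45220735  0.98945989]
```

Within 1 mm. Grip firmly.

>>> jog_arm([
  [0,0,0],
  [0,0,0],
  [0,0,0],
  [0,0,0],
  [0,0,0],
], roll=[0,0,0,0,0], jaw=1, force=80)

```text
time: 10.05
tcp_pos: [0.4521, -0.0413, 0.0522]
tool_rot: [179.9, 0.1, 132.9]
ft_force: [-0.1, 0.5, 5.7]
opening: 0.0119
```

```bash
python3 - <<'E'
from h import *
s,i,d=grab('wrist','w9')
print(s['tcp_pos'],s['tool_rot'],s['ft_force'],s['moment'],s['opening'])
cv2.imwrite('pics/c9.png',cv2.resize(i[160:340,220:420,::-1],None,fx=3,fy=3))
E
```

```text
[ 0.45211023 -0.04128422  0.05215324] [1.79903011e+02 5.85114312e-02 1.32910429e+02] [-0.14390084  0.51166623  5.69912023] [ 0.30385407 -0.06999269 -0.01859824] 0.01188608326118207
```

View pics/c9.png

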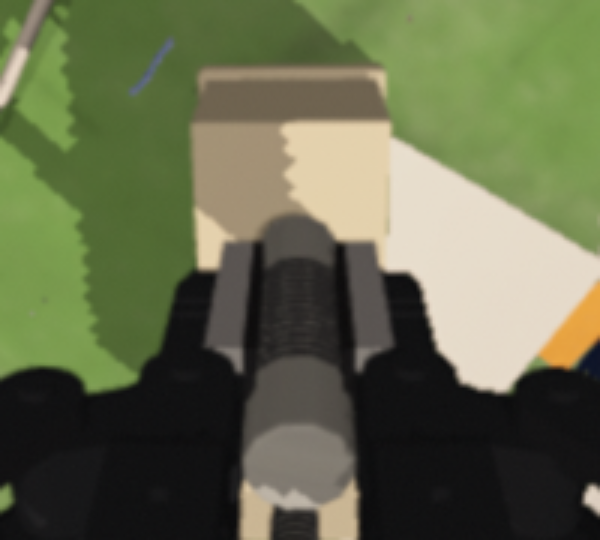

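>>> jog_arm([
  [0,0,-10],
  [0,0,-30],
  [0,0,-60],
  [0,0,-90],
  [0,0,-115],
], roll=[0,0,0,0,0])

```text
time: 10.52
tcp_pos: [0.4507, -0.0416, 0.1685]
tool_rot: [-180.0, 0.0, 132.9]
ft_force: [0.7, -0.1, -1.4]
opening: 0.0119
```

```bash
python3 - <<'E'
from h import *
s,i,d=grab('side','s10')
print(s['ft_force'],s['opening'])
cv2.imwrite('pics/c10.png',cv2.resize(i[150:320,200:380,::-1],None,fx=3,fy=3))
to(.4805,.3222,.165,132.9)
E
```

```text
[ 0.70400943 -0.14705204 -1.41537572] 0.011853279210796526
t 10.57 shift [248.3 267.5   7.8] roll -0.0 rows 8.754935804137666 j6 41.8
```

View pics/c10.png

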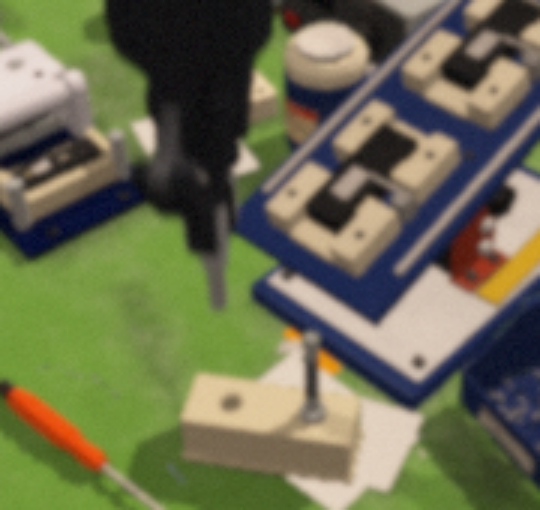

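The drift is out of the stand and hangs straight in the grip, tip at crop (217,305). I carry it over the jig.

>>> jog_arm([
  [20,22,0],
  [45,48,0],
  [71,77,0],
  [98,106,0],
  [125,135,0],
], roll=[0,0,0,0,0])

```text
time: 10.98
tcp_pos: [0.4644, 0.1433, 0.1666]
tool_rot: [-180.0, 0.0, 132.9]
ft_force: [1.1, -0.2, -1.8]
opening: 0.0119
```

>>> jog_arm([
  [27,29,0],
  [54,58,0],
  [81,87,0],
  [105,113,0],
  [115,124,0],
], roll=[0,0,0,0,0])

```text
time: 11.4
tcp_pos: [0.4772, 0.3148, 0.1663]
tool_rot: [179.9, -0.1, 133.1]
ft_force: [1.1, -0.3, -1.2]
opening: 0.0121
```

>>> jog_arm([
  [0,0,0],
  [0,0,0],
  [0,0,0],
], roll=[0,0,0])

```text
time: 11.65
tcp_pos: [0.4769, 0.3093, 0.1661]
tool_rot: [-179.9, 0.0, 132.9]
ft_force: [-0.6, -0.9, -1.0]
opening: 0.0118
```

```bash
python3 - <<'E'
from h import *
s,i,d=grab('wrist','w11')
print(s['ft_force'],s['opening'],s['joint_velocities'].round(1))
cv2.imwrite('pics/c11.png',cv2.resize(i[130:340,200:440,::-1],None,fx=2.5,fy=2.5))
print(wproj(s,(.4805,.3222,.062)),wproj(s,np.array(s['tcp_pos'])-[0,0,.048]))
to(.4805,.3222,.12,132.9)
E
```

```text
[-0.61068607 -0.8602295  -1.04424715] 0.011824254432591707 [-1.  -0.6 -0.4 -0.2  0.1  0.2]
[332.09125629 188.7893806 ] [318.03617783 221.84092924]
t 11.7 shift [ 7.3 11.5 46.2] roll -0.07 rows 1.154925875475068 j6 80.1
```

View pics/c11.png

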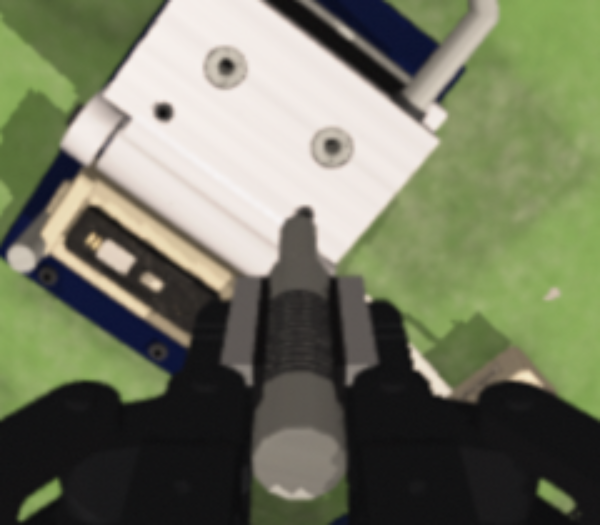

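```bash
python3 - <<'E'
from h import *
s=load('w11');im=cv2.imread('pics/w11.png')
cv2.imwrite('pics/c12.png',cv2.resize(im[195:345,290:350],None,fx=8,fy=4,interpolation=2))
cv2.imwrite('pics/c13.png',cv2.resize(im[205:250,295:345],None,fx=12,fy=12,interpolation=2))
for h in [-.0482,-.0162,.0498]:
    print(h,wproj(s,np.array(s['tcp_pos'])+[0,0,h]), wproj(s,np.array(s['tcp_pos'])+[0,0,h]+.005*np.array([np.cos(np.radians(133)),np.sin(np.radians(133)),0])))
E
```

```text
-0.0482 [318.03733128 221.7293383 ] [318.00606495 214.63533235]
-0.0162 [317.82338206 242.56872781] [317.78294863 234.50078914]
0.0498 [317.08315436 317.0319747 ] [316.99672429 306.70461913]
```

View pics/c13.png

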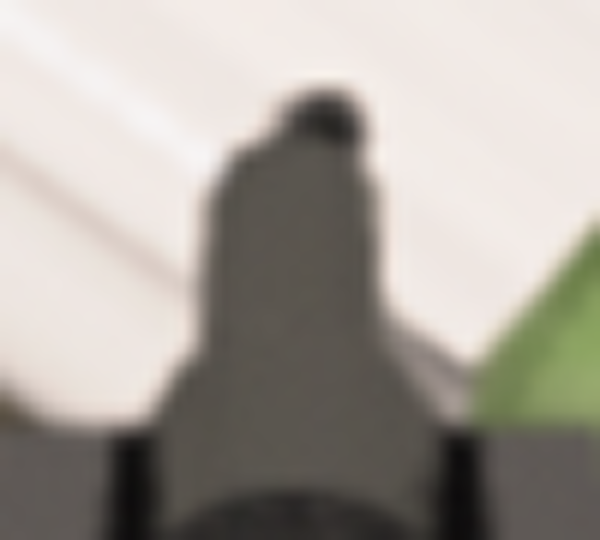

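View pics/c12.png

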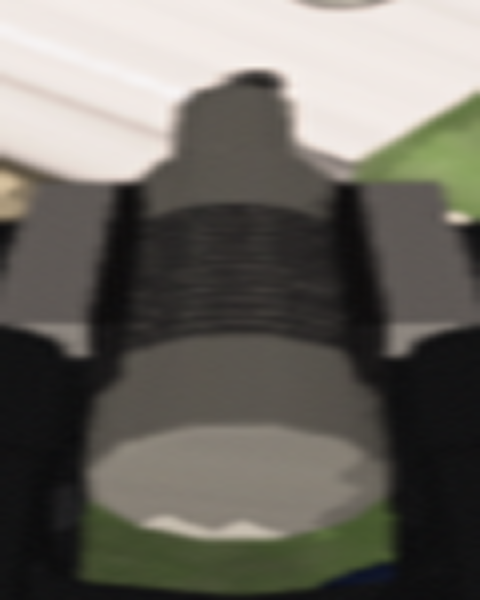

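>>> jog_arm([
  [3,4,15],
  [6,8,30],
  [7,10,42],
  [7,10,46],
  [7,10,46],
], roll=[0,0,0,0,0])

```text
time: 12.12
tcp_pos: [0.4792, 0.321, 0.1191]
tool_rot: [-179.8, -0.0, 132.8]
ft_force: [-0.6, -0.4, -1.4]
opening: 0.012
```

>>> jog_arm([
  [0,0,0],
  [0,0,0],
  [0,0,0],
], roll=[0,0,0])

```text
time: 12.37
tcp_pos: [0.4805, 0.3227, 0.1213]
tool_rot: [179.9, 0.0, 132.9]
ft_force: [-0.1, -0.3, -1.0]
opening: 0.0118
```

```bash
python3 - <<'E'
from h import *
s,i,d=grab('wrist','w14')
print(s['tcp_pos'],s['ft_force'],s['joint_velocities'].round(1))
cv2.imwrite('pics/c14.png',cv2.resize(i[190:280,270:370,::-1],None,fx=6,fy=6,interpolation=2))
a=np.radians(132.9)
to(.4805-.0004*np.cos(a)*-1-.0006*np.sin(a),.3222+.0004*np.sin(a)+.0006*np.cos(a),.110,132.9)
print(wproj(s,(.4805,.3222,.062)),wproj(s,np.array(s['tcp_pos'])-[0,0,.048]))
E
```

```text
[0.48054869 0.32268107 0.12128209] [-0.14063972 -0.2569899  -1.00928064] [ 0.2  0.2 -0.1 -0.1  0.   0.2]
t 12.42 shift [ 0.  -1.  11.2] roll -0.01 rows 0.2696282345184717 j6 81.0
[317.31228234 216.29083725] [317.81174203 221.85042495]
```

View pics/c14.png

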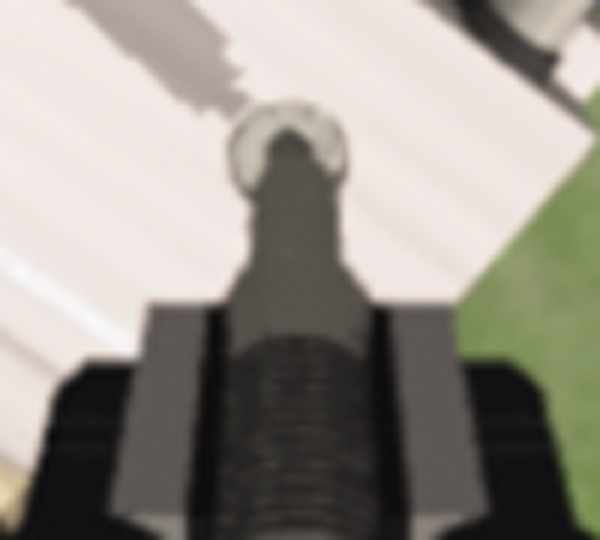

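>>> jog_arm([
  [0,-1.1,0],
  [0,-1.1,4],
  [0,-1.1,8],
  [0,-1.1,8],
  [0,-1.1,8],
], roll=[0,0,0,0,0])

```text
time: 12.83
tcp_pos: [0.4788, 0.3217, 0.1118]
tool_rot: [-179.9, -0.0, 132.9]
ft_force: [0.1, -0.6, -1.1]
opening: 0.0117
```

```bash
python3 - <<'E'
from h import *
s,i,d=grab('wrist','w15')
print(s['tcp_pos'],s['ft_force'],s['joint_velocities'].round(1))
cv2.imwrite('pics/c15.png',cv2.resize(i[190:280,270:370,::-1],None,fx=6,fy=6,interpolation=2))
print(wproj(s,(.4805,.3222,.062)),wproj(s,np.array(s['tcp_pos'])-[0,0,.048]))
E
```

```text
[0.47881343 0.32166033 0.11183104] [ 0.08335974 -0.60167888 -1.09728498] [ 0.1 -0.2  0.6  0.2 -0.   0.1]
[320.39358293 221.9143884 ] [317.97704627 221.87793098]
```

View pics/c15.png

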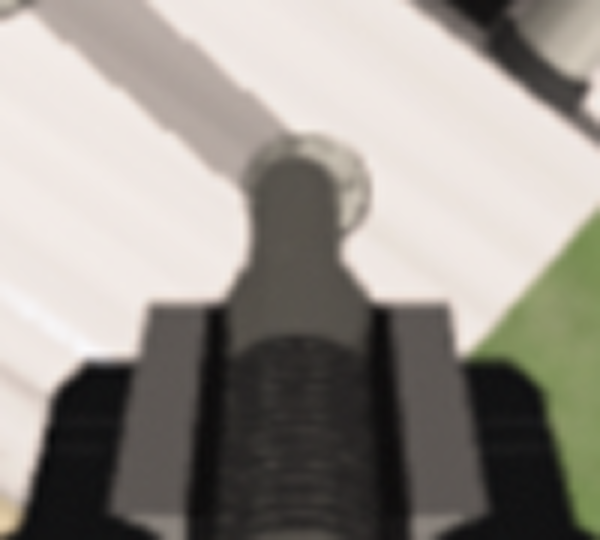

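>>> jog_arm([
  [0.3,1.2,0],
  [0.3,1.2,0],
  [0.3,1.2,0],
], roll=[0,0,0])

```text
time: 13.13
tcp_pos: [0.48, 0.3231, 0.1125]
tool_rot: [180.0, 0.0, 132.9]
ft_force: [-0.1, -0.4, -0.7]
opening: 0.0116
```

```bash
python3 - <<'E'
from h import *
s,i,d=grab('wrist','w16')
print(s['tcp_pos'],s['ft_force'],s['joint_velocities'].round(1))
cv2.imwrite('pics/c16.png',cv2.resize(i[190:280,270:370,::-1],None,fx=6,fy=6,interpolation=2))
print(wproj(s,(.4805,.3222,.062)),wproj(s,np.array(s['tcp_pos'])-[0,0,.048]))
E
```

```text
[0.48004432 0.32305468 0.1124682 ] [-0.10547218 -0.43653438 -0.70033496] [-0.1 -0.  -0.   0.1  0.  -0. ]
[317.52777399 221.80564595] [317.88804242 221.86412862]
```

View pics/c16.png

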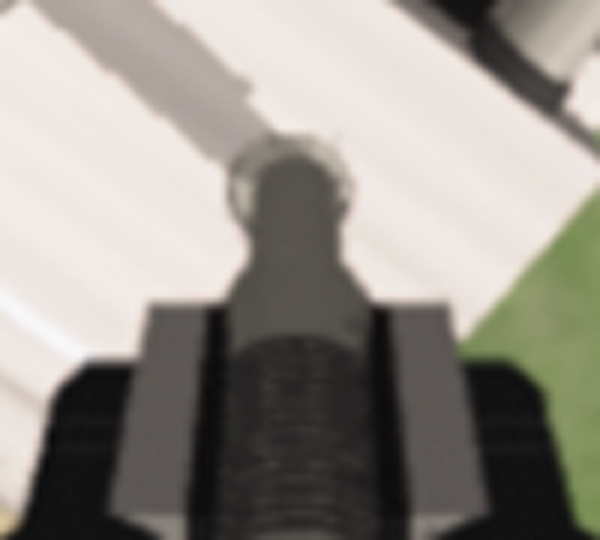

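Tip is about 0.8 mm off the bore centre (crop col 297 against 290), inside the 2.2 mm clearance. I trim it and enter.

>>> jog_arm([
  [0,-0.5,0],
  [0,-0.5,1.5],
  [0,-0.5,3],
  [0,-0.5,5],
  [0,-0.5,5],
], roll=[0,0,0,0,0], force=110)

```text
time: 13.6
tcp_pos: [0.4798, 0.3229, 0.1083]
tool_rot: [179.9, -0.0, 132.9]
ft_force: [-1.9, -1.2, 6.8]
opening: 0.0115
```

```bash
python3 - <<'E'
from h import *
s,i,d=grab('wrist','w17')
print(s['tcp_pos'],s['ft_force'],s['moment'],s['joint_velocities'].round(1))
cv2.imwrite('pics/c17.png',cv2.resize(i[190:280,270:370,::-1],None,fx=6,fy=6,interpolation=2))
E
```

```text
[0.47984233 0.32286892 0.10834366] [-1.85016693 -1.24922007  6.79513235] [-0.21512819  0.5225871  -0.0047077 ] [-0.1 -0.1  0.1  0.1  0.1 -0. ]
```

View pics/c17.png

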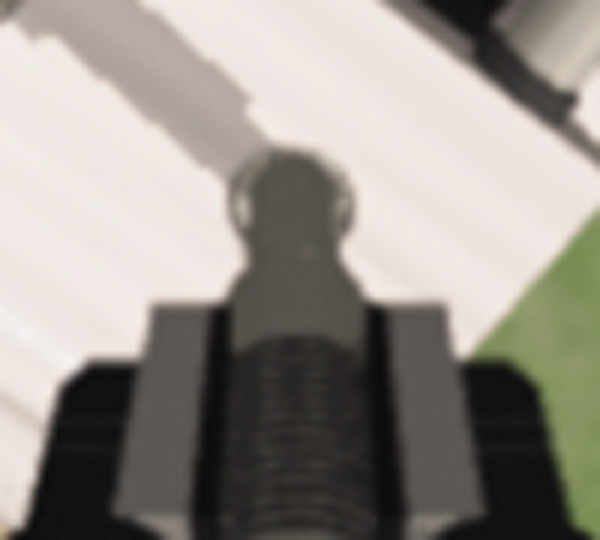

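Contact is at tip height about 60 mm, which is the bush and not the plate face (62), with the tip centred. Driving.

>>> jog_arm([
  [0,0,1],
  [0,0,2],
  [0,0,3],
  [0,0,4],
  [0,0,5],
], roll=[0,0,0,0,0])

```text
time: 14.07
tcp_pos: [0.4802, 0.323, 0.1054]
tool_rot: [179.8, 0.0, 132.9]
ft_force: [-6.0, -3.3, 21.1]
opening: 0.0115
```

>>> jog_arm([
  [0,0,1],
  [0,0,2],
  [0,0,3],
  [0,0,4],
  [0,0,5],
], roll=[0,0,0,0,0])

```text
time: 14.48
tcp_pos: [0.4796, 0.3226, 0.0975]
tool_rot: [180.0, 0.0, 132.9]
ft_force: [0.6, -0.7, 0.1]
opening: 0.0111
```

>>> jog_arm([
  [0,0,2],
  [0,0,4],
  [0,0,6],
  [0,0,6],
], roll=[0,0,0,0])

```text
time: 14.82
tcp_pos: [0.4791, 0.3222, 0.0904]
tool_rot: [-179.9, -0.0, 132.9]
ft_force: [-0.4, 0.1, -1.2]
opening: 0.0113
```

>>> jog_arm([
  [0,0,-5],
  [0,0,-15],
  [0,0,-30],
  [0,0,-50],
  [0,0,-75],
], roll=[0,0,0,0,0])

```text
time: 15.23
tcp_pos: [0.4789, 0.3221, 0.167]
tool_rot: [-179.9, -0.0, 132.9]
ft_force: [-0.0, 0.5, -1.6]
opening: 0.0112
```

```bash
python3 - <<'E'
from h import *
s,i,d=grab('wrist','w18')
print(s['tcp_pos'],s['ft_force'],s['opening'])
cv2.imwrite('pics/c18.png',cv2.resize(i[130:340,200:440,::-1],None,fx=2.5,fy=2.5,interpolation=2))
s,i,d=grab('side','s18')
cv2.imwrite('pics/c18s.png',cv2.resize(i[140:240,150:270,::-1],None,fx=5,fy=5,interpolation=2))
E
```

```text
[0.47891168 0.32213615 0.1670357 ] [-1.10941107e-04  5.22599661e-01 -1.59279519e+00] 0.011206085248443133
```

View pics/c18.png

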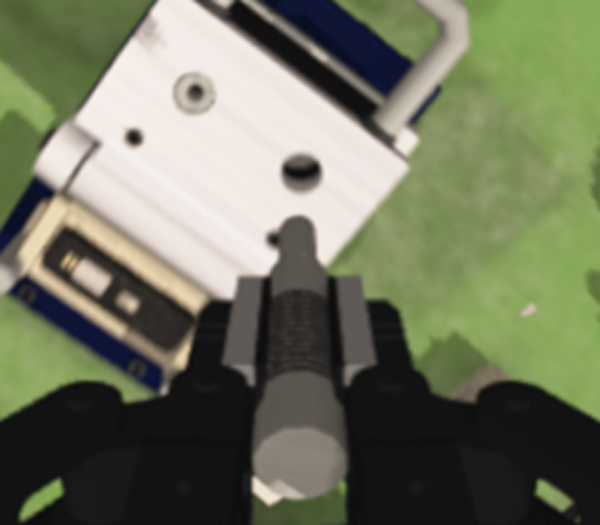

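View pics/c18s.png

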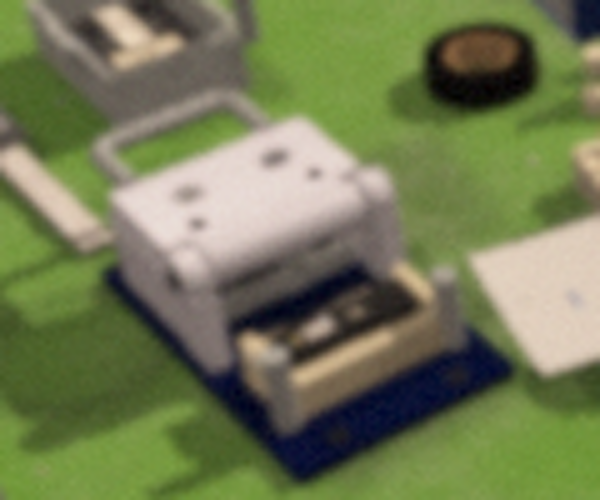

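The bore at crop (301,172) is now an open hole, and the narrow bush still sits at (195,93). Next I check whether the drift shifted in the grip.

```bash
python3 - <<'E'
from h import *
o=[]
for t in ['w11','w18']:
    im=cv2.imread(f'pics/{t}.png')[200:345,285:355]
    o.append(cv2.resize(im,None,fx=5.5,fy=4,interpolation=2))
cv2.imwrite('pics/c19.png',np.hstack(o))
E
```

```text
(no output)
```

View pics/c19.png

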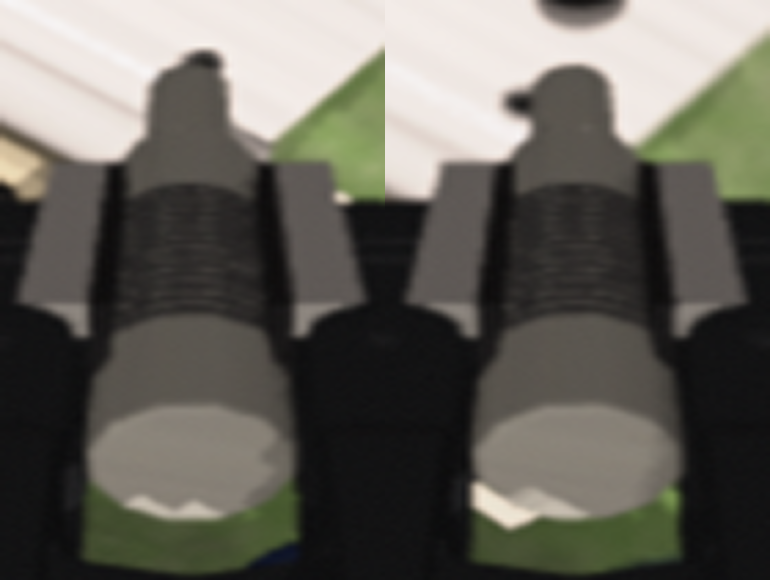

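```bash
python3 - <<'E'
from h import *
to(.4521,-.0413,.167,132.9)
E
```

```text
t 15.33 shift [-247.4 -270.9    2.9] roll -0.0 rows 8.798158160732298 j6 81.0
```

>>> jog_arm([
  [-20,-22,0],
  [-45,-49,0],
  [-71,-78,0],
  [-98,-107,0],
  [-125,-137,0],
], roll=[0,0,0,0,0])

```text
time: 15.75
tcp_pos: [0.4639, 0.1363, 0.1666]
tool_rot: [180.0, 0.0, 133.0]
ft_force: [0.3, -0.1, -0.2]
opening: 0.0115
```

>>> jog_arm([
  [-27,-29,0],
  [-54,-59,0],
  [-81,-89,0],
  [-107,-117,0],
  [-121,-132,0],
], roll=[0,0,0,0,0])

```text
time: 16.17
tcp_pos: [0.4492, -0.0441, 0.1667]
tool_rot: [-180.0, 0.1, 132.8]
ft_force: [0.3, 1.3, -1.3]
opening: 0.0115
```

>>> jog_arm([
  [0,0,0],
  [0,0,0],
  [0,0,0],
  [0,0,0],
], roll=[0,0,0,0])

```text
time: 16.5
tcp_pos: [0.45, -0.0399, 0.1664]
tool_rot: [180.0, -0.0, 133.0]
ft_force: [0.4, 0.7, -1.4]
opening: 0.0114
```

```bash
python3 - <<'E'
from h import *
to(.4521,-.0413,.105,132.9)
print(ctrl.get_state()['tcp_pos'],ctrl.get_state()['joint_velocities'].round(1))
E
```

```text
t 16.5 shift [-2.4  0.5 61.4] roll 0.08 rows 1.4740113892828135 j6 41.9
[ 0.45004722 -0.03988607  0.16641571] [ 0.6  0.  -0.  -0.1 -0.1 -0.1]
```

>>> jog_arm([
  [-1,0.3,15],
  [-2.4,0.5,35],
  [-2.4,0.5,55],
  [-2.4,0.5,70],
  [-2.4,0.5,70],
], roll=[0,0,0,0,0])

```text
time: 16.92
tcp_pos: [0.4496, -0.0408, 0.0936]
tool_rot: [-179.8, -0.2, 133.0]
ft_force: [-0.7, 0.2, -1.1]
opening: 0.0111
```

>>> jog_arm([
  [0,0,0],
  [0,0,0],
  [0,0,0],
  [0,0,0],
], roll=[0,0,0,0])

```text
time: 17.25
tcp_pos: [0.4529, -0.0421, 0.0974]
tool_rot: [179.9, 0.1, 132.9]
ft_force: [-0.9, 0.0, -1.1]
opening: 0.0115
```

```bash
python3 - <<'E'
from h import *
s,i,d=grab('wrist','w20')
to(.4521,-.0413,.090,132.9)
print(s['tcp_pos'],s['joint_velocities'].round(1))
print(wproj(s,(.4521,-.0412,.036)),wproj(s,np.array(s['tcp_pos'])-[0,0,.048]))
cv2.imwrite('pics/c20.png',cv2.resize(i[190:280,270:370,::-1],None,fx=6,fy=6,interpolation=2))
E
```

```text
t 17.3 shift [1.1 0.1 7.3] roll 0.01 rows 0.17703817550014755 j6 41.8
[ 0.45292104 -0.04205476  0.09744451] [-0.3  0.  -0.4 -0.2  0.   0.1]
[317.80764358 213.09061576] [317.81179968 221.76877286]
```

View pics/c20.png

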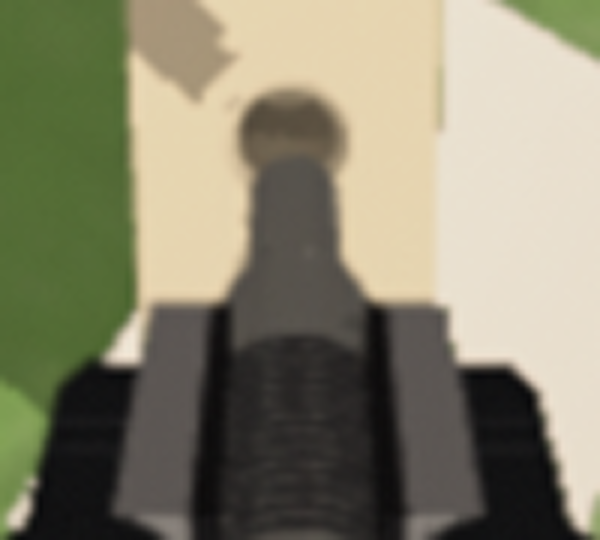

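>>> jog_arm([
  [1,0,3],
  [1,0,7],
  [1,0,10],
  [1,0,10],
  [1,0,10],
], roll=[0,0,0,0,0])

```text
time: 17.72
tcp_pos: [0.4508, -0.0415, 0.086]
tool_rot: [-180.0, -0.0, 132.9]
ft_force: [0.6, 0.0, -1.2]
opening: 0.0115
```

```bash
python3 - <<'E'
from h import *
s,i,d=grab('wrist','w21')
to(.4521,-.0413,.080,132.9)
print(s['tcp_pos'],s['joint_velocities'].round(1))
print(wproj(s,(.4521,-.0412,.036)),wproj(s,np.array(s['tcp_pos'])-[0,0,.048]))
cv2.imwrite('pics/c21.png',cv2.resize(i[190:280,270:370,::-1],None,fx=6,fy=6,interpolation=2))
E
```

```text
t 17.77 shift [-0.6  0.9  6.2] roll -0.01 rows 0.1498552270720281 j6 41.9
[ 0.45084827 -0.04145182  0.08598059] [-0.1 -0.1  0.4  0.2  0.1  0.1]
[319.59077485 221.74646608] [317.94765851 221.91004307]
```

View pics/c21.png

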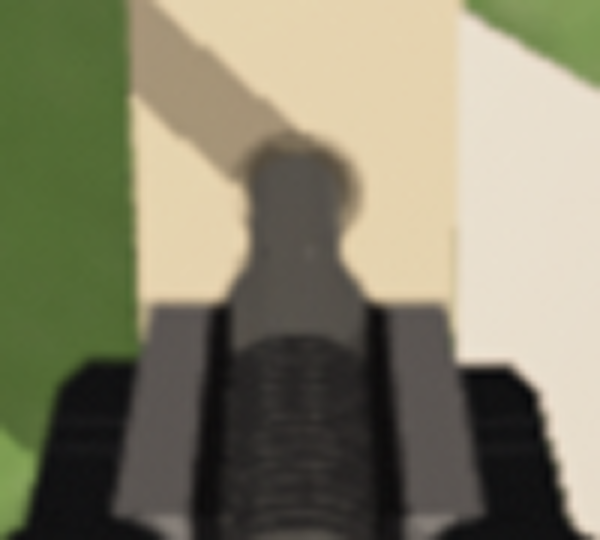

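>>> jog_arm([
  [0,0,0],
  [0,0,0],
  [0,0,0],
  [0,0,0],
  [0,0,0],
], roll=[0,0,0,0,0])

```text
time: 18.18
tcp_pos: [0.4513, -0.0415, 0.0864]
tool_rot: [180.0, 0.0, 132.9]
ft_force: [-0.6, 0.5, -0.4]
opening: 0.0113
```

```bash
python3 - <<'E'
from h import *
to(.4521,-.0413,.080,132.9)
s=ctrl.get_state();print(s['tcp_pos'],s['joint_velocities'].round(1))
E
```

```text
t 18.18 shift [-0.4  0.7  6.4] roll -0.0 rows 0.15553576888885456 j6 41.8
[ 0.45131911 -0.04147816  0.0864362 ] [ 0.   0.1 -0.  -0.   0.   0.1]
```

>>> jog_arm([
  [-0.3,0.7,0],
  [-0.3,0.7,0],
  [-0.3,0.7,0],
  [-0.3,0.7,0],
  [-0.3,0.7,0],
], roll=[0,0,0,0,0])

```text
time: 18.6
tcp_pos: [0.452, -0.0412, 0.0863]
tool_rot: [180.0, -0.0, 132.9]
ft_force: [0.5, -0.6, -1.2]
opening: 0.011
```

```bash
python3 - <<'E'
from h import *
s,i,d=grab('wrist','w22')
to(.4521,-.0413,.080,132.9)
print(s['tcp_pos'],s['joint_velocities'].round(1))
cv2.imwrite('pics/c22.png',cv2.resize(i[190:280,270:370,::-1],None,fx=6,fy=6,interpolation=2))
E
```

```text
t 18.65 shift [-0.2  0.1  6.3] roll 0.0 rows 0.1521692599473239 j6 41.9
[ 0.45196818 -0.0411814   0.08634585] [ 0.  -0.1  0.  -0.   0.  -0.1]
```

View pics/c22.png

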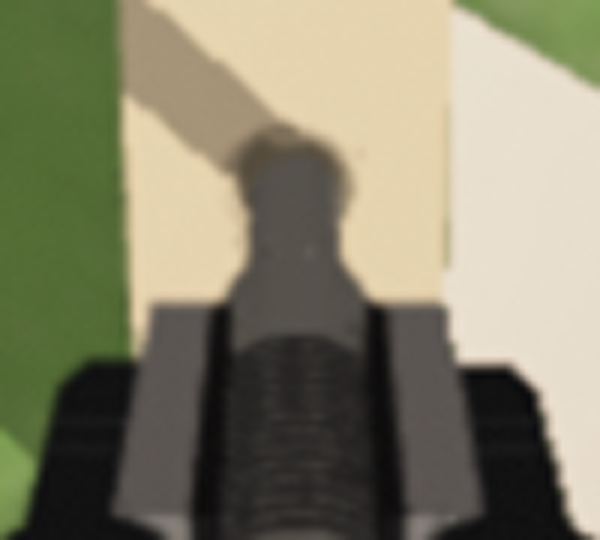

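Tip and hole are now both centred at crop col 294. Lowering slowly.

>>> jog_arm([
  [-0.1,0,1],
  [-0.1,0,2],
  [-0.1,0,3],
  [-0.1,0,4],
  [-0.1,0,5],
], roll=[0,0,0,0,0])

```text
time: 19.07
tcp_pos: [0.452, -0.0413, 0.0812]
tool_rot: [-180.0, -0.0, 132.9]
ft_force: [-0.3, 0.3, -0.8]
opening: 0.0115
```

>>> jog_arm([
  [0,0,1],
  [0,0,2],
  [0,0,3],
  [0,0,3],
], roll=[0,0,0,0])

```text
time: 19.4
tcp_pos: [0.4519, -0.0413, 0.0781]
tool_rot: [-180.0, -0.0, 132.9]
ft_force: [0.3, 0.4, -0.4]
opening: 0.0112
```

The tip is 6 mm inside the hole with no contact force. Going down.

>>> jog_arm([
  [0,0,4],
  [0,0,9],
  [0,0,14],
  [0,0,19],
  [0,0,22],
], roll=[0,0,0,0,0])

```text
time: 19.82
tcp_pos: [0.4514, -0.0412, 0.0554]
tool_rot: [-180.0, -0.0, 132.9]
ft_force: [-0.1, 0.1, -0.9]
opening: 0.0113
```

>>> jog_arm([
  [0,0,1],
  [0,0,2],
  [0,0,3],
  [0,0,3],
], roll=[0,0,0,0])

```text
time: 20.15
tcp_pos: [0.4521, -0.0413, 0.0533]
tool_rot: [180.0, 0.0, 132.9]
ft_force: [0.7, 1.5, -1.7]
opening: 0.0114
```

>>> jog_arm([
  [0,0,0.7],
  [0,0,1.3],
  [0,0,1.3],
], roll=[0,0,0])

```text
time: 20.4
tcp_pos: [0.4523, -0.0413, 0.0524]
tool_rot: [180.0, 0.0, 132.9]
ft_force: [-0.4, -0.1, 2.8]
opening: 0.0114
```

>>> jog_arm([
  [0,0,0],
  [0,0,0],
  [0,0,0],
  [0,0,0],
  [0,0,0],
], roll=[0,0,0,0,0], jaw=0.5, force=30)

```text
time: 20.82
tcp_pos: [0.4521, -0.0413, 0.0521]
tool_rot: [180.0, 0.0, 132.9]
ft_force: [1.0, -0.6, 0.5]
opening: 0.0431
```

```bash
python3 - <<'E'
from h import *
s,i,d=grab('wrist','w23')
print(s['tcp_pos'],s['ft_force'],s['opening'])
cv2.imwrite('pics/c23.png',cv2.resize(i[130:360,200:440,::-1],None,fx=2.5,fy=2.5))
E
```

```text
[ 0.45205993 -0.04127229  0.05206031] [ 1.04169151 -0.60390542  0.51987604] 0.04306632082347151
```

View pics/c23.png

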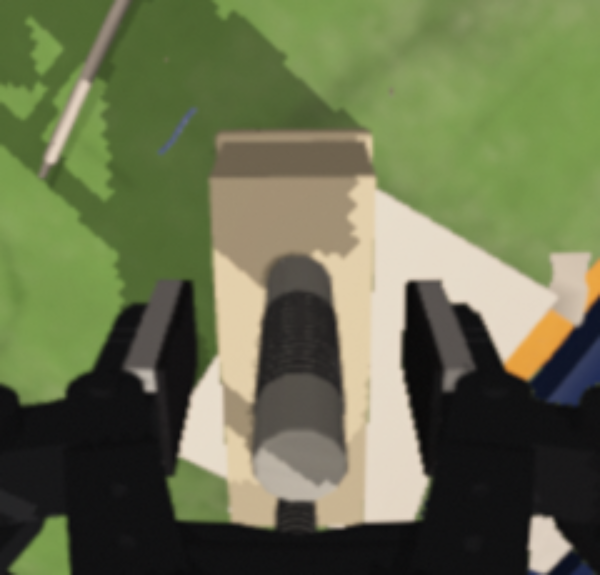

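The drift stands upright in its hole and is free of the pads. I rise, then check the tray through the empty bore.

>>> jog_arm([
  [0,0,-10],
  [0,0,-35],
  [0,0,-70],
  [0,0,-105],
  [0,0,-130],
], roll=[0,0,0,0,0])

```text
time: 21.28
tcp_pos: [0.4527, -0.0413, 0.1856]
tool_rot: [179.9, 0.1, 132.9]
ft_force: [1.5, 0.2, 0.5]
opening: 0.0428
```

```bash
python3 - <<'E'
from h import *
a=np.radians(133); to(.4805-.075*np.cos(a),.3222-.075*np.sin(a),.17,132.9)
E
```

```text
t 21.28 shift [172.4 267.9  15.7] roll -0.0 rows 7.6503134988532535 j6 41.9
```

>>> jog_arm([
  [20,31,0],
  [42,65,0],
  [64,99,0],
  [85,132,0],
  [104,162,0],
], roll=[0,0,0,0,0])

```text
time: 21.7
tcp_pos: [0.5003, 0.1474, 0.1832]
tool_rot: [179.9, 0.0, 132.9]
ft_force: [0.2, 0.3, 0.6]
opening: 0.0432
```

>>> jog_arm([
  [20,31,0],
  [42,65,6],
  [60,93,12],
  [68,106,15],
  [68,106,15],
], roll=[0,0,0,0,0])

```text
time: 22.12
tcp_pos: [0.5314, 0.2701, 0.1666]
tool_rot: [180.0, -0.0, 133.1]
ft_force: [0.2, -0.7, 0.9]
opening: 0.0427
```

```bash
python3 - <<'E'
from h import *
s,i,d=grab('wrist','w24')
print(s['tcp_pos'],d[0:1].shape)
u,v=wproj(s,(.4805,.3222,.062));print(u,v)
u,v=int(u),int(v)
cv2.imwrite('pics/c24.png',cv2.resize(i[max(v-35,0):v+35,u-40:u+40,::-1],None,fx=8,fy=8,interpolation=2))
np.set_printoptions(linewidth=200);print((d[v-8:v+9:2,u-10:u+11:2]*1000).round())
s,i,d=grab('side','s24')
cv2.imwrite('pics/c24s.png',cv2.resize(i[140:320,150:350,::-1],None,fx=4,fy=3.3,interpolation=2))
s,i,d=grab('top','t24')
cv2.imwrite('pics/c24t.png',cv2.resize(i[220:310,180:420,::-1],None,fx=3.3,fy=3.3,interpolation=2))
E
```

```text
[0.53139587 0.27014336 0.16657528] (1, 640)
315.9304458974541 108.32266058859136
[[235. 235. 235. 234. 235. 282. 280. 281. 235. 234. 235.]
 [236. 235. 235. 269. 269. 269. 270. 269. 280. 236. 235.]
 [237. 236. 270. 270. 268. 269. 270. 269. 269. 281. 236.]
 [236. 237. 270. 270. 269. 286. 273. 271. 269. 283. 282.]
 [237. 236. 270. 270. 287. 287. 286. 272. 271. 283. 284.]
 [238. 238. 272. 271. 273. 287. 272. 271. 272. 283. 282.]
 [238. 239. 284. 270. 271. 272. 271. 272. 273. 285. 239.]
 [239. 239. 246. 271. 272. 274. 273. 285. 285. 239. 239.]
 [239. 239. 238. 242. 285. 285. 285. 284. 244. 239. 239.]]
```

View pics/w24.png

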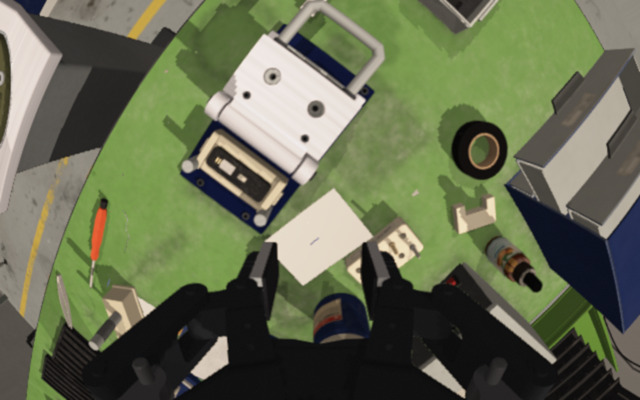

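View pics/c24.png

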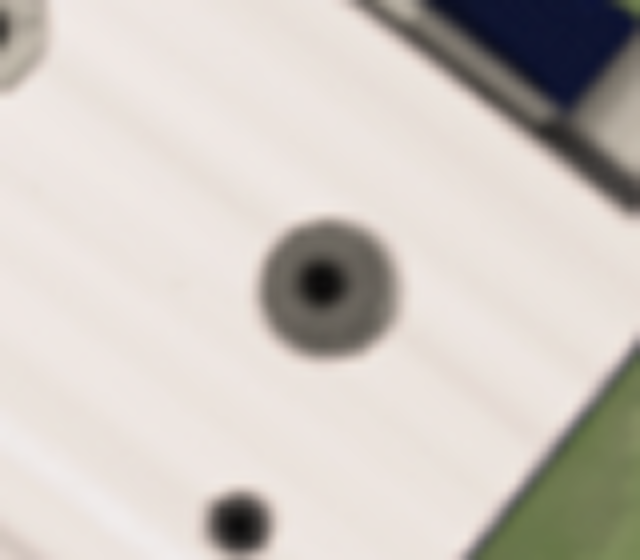

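View pics/c24s.png

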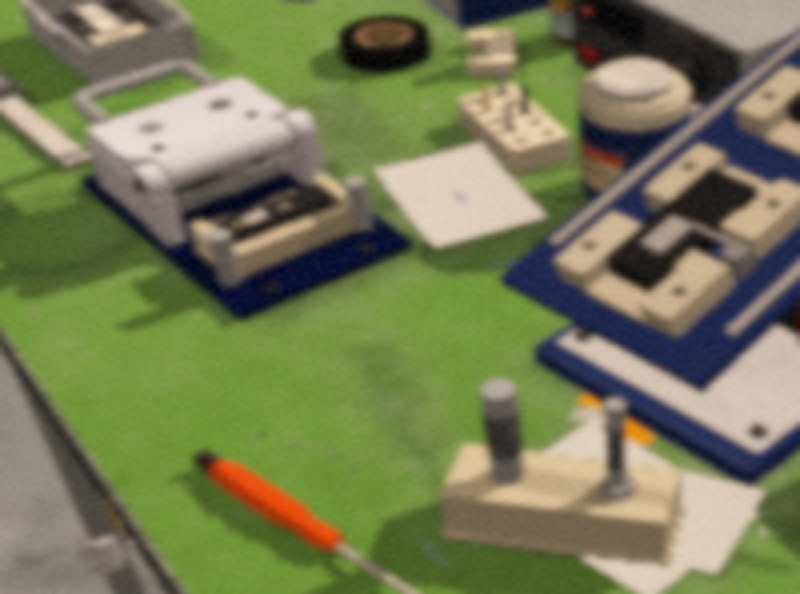

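Through the empty bore (wrist px 316,108) the bush's top shows about 35 mm below the plate face, at z ≈ 27 mm. That fits a bush standing on the tray floor (10 + 16.5 mm). The narrow bush is seated at (273,76), the plate is open, and the side view shows the drift upright beside the pin punch.

```bash
python3 - <<'E'
from h import *
s=ctrl.get_state();print(s['time'],s['ft_force'],s['joint_velocities'].round(1))
print(ctrl.finish_job())
E
```

```text
22.2667 [ 0.50205881  0.83785964 -0.56103802] [-0.9 -0.7 -0.5 -0.2  0.1  0.1]
the job is handed in; nothing more can be done
None
```

The job is done and handed in at 22.3 s of the 67 s allowed. I swung the plate over by its handle onto the rails and drove the wide-collar bush out with the thick drift, with about 21 N read while driving. I then put the drift back upright in its original hole.

- **Wide bush:** through the empty bore, the wrist depth image shows its top at about 27 mm. That fits the bush standing on the tray floor, which is at 10 mm.
- **Rest of the scene:** the narrow bush is still in its bore and the plate lies level and open. The drift stands upright next to the pin punch, and the gripper is clear of everything.
- **Disagreements:** none of the final checks failed. During fine alignment the arm settled 1–2 mm off the commanded pose, so I corrected it by camera before entering the bore and the stand hole. The drift's tip also shifted about 0.4 mm in the grip while driving, too little to matter.

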